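Crack open the stuck lid of a bench parts washer

TASK

Somebody left a spray can standing on the lid of the parts washer: lift it off and stand it upright in the shallow metal drip tray next to the washer, set down and not dropped. Then pull the washer's lid loose from its sticky rubber seal without letting it fly up when the seal gives, and hold the front edge about 3 cm open so that the vapour can get out. Finish while still holding the lid there, leave the can standing in the tray, and do not disturb the other things lying about on the bench.

Things in the scene. Friction and masses are not known exactly. Their poses are not given: they have to be found in the camera images.
- washer: Parts washer: big grey sheet-steel box with a bare steel lid, fixed to the bench, 280 mm deep (x), 360 mm wide (y). Origin: centre of its underside, on the bench. x points from the front (handle side, facing the robot) to the hinge at the back. The closed lid's flat top is 174 mm above the bench. A drain cock and a switch box stick up to 30 mm out of the front face, below 120 mm.
- lid (a joint): Lid opening, rad: 0 shut; the front edge, 292 mm from the hinge axis, rises as it grows (0.103 = 3 cm gap). Lid about 0.75 kg. The rubber seal inside the front rim grips it: a straight pull up at the handle peaks at 15 to 25 N (weight included); the seal gives in the first 2 to 5 mm of rise; above 1 cm only the weight (about 5 N) is left. Let go, it drops onto the seal, about 1 cm open.
- lid_handle (a point): Middle of the lid's bar handle, moves with the lid: dark round steel bar 12 mm thick along the washer's y, 100 mm clear between its end legs, 35 mm above the lid's top, 34 mm behind the front edge. Can be pinched from above, fingers before and behind it. Lid shut: 258 mm in front of the hinge axis and 38 mm above it. y along the bar, x to the hinge side.
- lid_hinge (a point): Middle of the lid's hinge axis, at the back of the washer, 171 mm above the bench; fixed. The axis is along the point's y; the point's x points to the back, away from the handle.
- can: The spray can that stands on the washer's lid at the start: 52 mm thick, 150 mm tall, white and aluminium, with a black cap 38 mm thick on its top 30 mm; straight sides up to 110 mm. About 0.22 kg. Origin: centre of its underside; z up along the can.
- tray: Shallow aluminium drip tray beside the washer, fixed to the bench: 200 mm (x) by 160 mm (y), rim 14 mm high and 3 mm thick, floor 3 mm thick. Origin: centre of its underside, on the bench; z up. A small socket stands in one of its corners; the middle is free.
- spare_can: Bystander: a second spray can, same shape and size, standing on the bench behind the tray. Origin: centre of its underside.
- oil_filter: Bystander: blue oil filter, 76 mm thick, 85 mm tall, standing behind the tray next to the spare can. Origin: centre of its underside.
- socket: Bystander: steel deep socket, 26 mm thick, 63 mm tall, standing in a corner of the tray (about 65 mm, 45 mm from its middle). Origin: centre of its underside.
- spanner: Bystander: steel spanner, 155 mm long, 9 mm thick, lying in front of the tray. Origin: its middle, underside; x along it.
- piston: Bystander: aluminium piston, 66 mm thick, 52 mm tall, standing on the bench to the robot's right. Origin: centre of its underside.
- bearing: Bystander: steel bearing ring, 72 mm across, 18 mm high, lying on the bench to the robot's right. Origin: centre of its underside.
- mug: Bystander: white mug, 80 mm across, 90 mm tall, on the bench to the robot's left. Origin: centre of its underside.
Not all that is in view belongs to the job. Leave any blue, orange or pink look-alike of the can alone.

How it is judged:
By the outcome, as a careful person would: the job done as asked, in the order asked, and still so for the second after the job is handed in, while the arm keeps its last pose, push and grip.
It also fails if it takes over 53 s, if anything falls off the work surface, if the arm or the gripper's body presses on something with over 40 N, if the wrist force passes 120 N, or if a joint passes its speed limit or range.

ROBOT

A 7-joint arm with a two-finger parallel gripper is mounted at the origin on the work surface. World frame = base frame: x ahead of the robot, y to its left, z up, the work surface at z = 0. Lengths are in m, angles in rad, forces in N, time in s.
With the tool pointing down it reaches from about 0.4 to 0.85 m from the base axis. Payload 10.4 kg.
Tool frame: the origin (TCP) lies midway between the tips of the shut fingers; the grasp point (between the pads) lies 19 mm behind it; z points along the fingers, y is the line along which they close (so a half turn about z gives the same grasp; the last joint's range is limited). The gripper opens to 87 mm and grips with 3 to 60 N. Pads are 19 mm wide; open, the fingers measure 117 mm over their backs; the gripper's body (75 mm by 190 mm) begins 51 mm behind the grasp point.
Start: joints at [1.222, 0.332, -0.065, 1.46, 0.022, 1.35, -0.088], TCP at [0.2, -0.592, 0.223] pointing down, gripper open.
Joint ranges: [-2.6, 2.6], [-0.5, 2.12], [-1.47, 1.34], [0.16, 2.42], [-1.27, 4.41], [0.06, 2.06], [-2.6, 2.6]. Speed limits (rad/s): [2.22, 2.22, 2.79, 2.79, 3.14, 3.14, 3.14].

INTERFACE

Orientations are given as a unit quaternion [x, y, z, w].
In Python, from bench import r gives the robot as it stands.
- The arm moves only by the tool move_arm, never from a script. Its argument "targets" is a list of rows, each a list of 3 entries, a list of its own where there are three numbers: the shift along the tool's x, y, z in cm, then the turn, a rotation vector about the tool's x, y, z in rad, then the opening in per cent of the stroke, from 0 (shut) to 100 (fully open). In form: [[[x, y, z], [wx, wy, wz], gripper], ...]. A call has 1 to 20 rows; each row shifts and turns the commanded pose from where the row before left it, along the tool's axes as they then stand; what a row does not reach is not made up. A row lasts 1/8 s, in which the tool goes at most 62.5 mm and 10.7 degrees, less where a joint would pass 70% of its speed; a pose out of reach is approached as far as the arm can. A call with a gripper value outside its range is refused whole. The fingers move at their own pace and stop on an object; "grip_force" is the grip in N (left out, the last holds). Time passes only in rows, so rows that do not move let the fingers close. It gives the time, the measured TCP pose, the force, the opening and the grip force at its end, in the units of the state.
- r.read_state(): the state, without advancing time (a new reading comes with each control period).
- r.camera(name): name is "scene" or "top"; returns a dict with "image" (420x560x3 uint8, blue, green, red), "vertical_fov" (degrees; the focal length in pixels is half the picture's height over the tangent of half this angle, whatever the lens; pixels are square), "cx", "cy" (the principal point, pixels), "k1" (the pictures are not rectified: a ray, as slopes to the right and down, at radius r is drawn at 1 + k1 r^2 times it, then the intrinsics apply), "cam_to_world" (4x4, takes a point from camera to world coordinates). Camera axes: x right, y down, z forward; pixel columns grow to the right and rows downward; lengths in m; the calibration is good to about 2 mm. A picture is of the moment at which its call begins. There is no depth.
- r.close_job(): hands the job in; it is judged then, once.
The state is a dict: "time": time; "joint_positions": joint angles; "joint_vel": joint speeds; "joint_torque": joint torques, N m; "ee_pos": TCP position; "eef_rot": TCP orientation; "ft_force": force on the tool from outside, world axes, zero at the start; "torque": the same for the moment, N m; "width": finger opening in m; "grip_force": force on a finger pad.
Only numpy, scipy, OpenCV 4.12 (cv2) and the standard library are available. Lean on these libraries where they do the work, as an engineer would, in place of code of your own. Each camera call takes 0.05 s, during which the arm holds its last target. There are 200 camera calls.

## Working session

There is one attempt and no reset: what is moved stays moved. The work goes in short steps, Python scripts to look and compute and a tool call to move; the robot and the scene stay as the last step left them, time stands still between calls to the robot, and variables do not carry over. Pictures are saved under pics/ and viewed, at most 10 in all, crops included, and the job is handed in when it is done.

Besides the shell and the picture viewer there is one more tool, called by a JSON object that holds its "op" and its "data". move_arm: Moves the arm, as the interface text tells. Its arguments: {"type":"object","properties":{"targets":{"type":"array"},"grip_force":{"type":"number"}},"required":["targets"]}

```bash
mkdir -p pics
cat > h.py <<'E'
import numpy as np, cv2
from bench import r
def cam(n,f=None):
    c=r.camera(n)
    if f: cv2.imwrite('pics/'+f,c['image'])
    return c
def ray(c,u,v):
    f=210/np.tan(np.radians(c['vertical_fov'])/2)
    K=np.array([[f,0,c['cx']],[0,f,c['cy']],[0,0,1]])
    p=cv2.undistortPoints(np.array([[[u,v]]],float),K,np.array([c['k1'],0,0,0.]))[0,0]
    T=np.array(c['cam_to_world']); return T[:3,3],T[:3,:3]@np.array([p[0],p[1],1])
def onz(c,u,v,z):
    o,d=ray(c,u,v); return (o+d*(z-o[2])/d[2]).round(4)
def proj(c,P):
    f=210/np.tan(np.radians(c['vertical_fov'])/2)
    T=np.array(c['cam_to_world']); q=T[:3,:3].T@(np.array(P)-T[:3,3]); a=q[:2]/q[2]
    a=a*(1+c['k1']*(a@a)); return (a*f+[c['cx'],c['cy']]).round(1)
E
python3 - <<'E'
from h import *
for n in('scene','top'):
    c=cam(n,n+'0.png'); print(n,{k:c[k] for k in c if k!='image'})
print(r.read_state())
E
```

```text
scene {'vertical_fov': 52.956343849823746, 'cx': 273.7365350245383, 'cy': 214.85577417906032, 'k1': -0.05333525288070374, 'cam_to_world': array([[-0.30219413,  0.7740719 , -0.55631952,  1.26071429],
       [ 0.95320895,  0.24021007, -0.18355331,  0.28487475],
       [-0.00844991, -0.58575748, -0.81044233,  1.2568899 ],
       [ 0.        ,  0.        ,  0.        ,  1.        ]])}
top {'vertical_fov': 49.36918037416585, 'cx': 277.4580131644571, 'cy': 204.1531704999996, 'k1': -0.040752305682328474, 'cam_to_world': array([[-0.00297595, -0.98902542,  0.14771548,  0.3230167 ],
       [-0.99981475,  0.00575173,  0.01836783,  0.0017976 ],
       [-0.01901587, -0.14763345, -0.98885932,  1.48790998],
       [ 0.        ,  0.        ,  0.        ,  1.        ]])}
{'time': 0.1, 'joint_positions': array([ 1.22241643,  0.33278561, -0.06469921,  1.46084288,  0.02161064,
        1.34989735, -0.08851261]), 'joint_vel': array([ 1.11982108e-03,  1.00983150e-03,  9.17202109e-04, -1.98891179e-03,
       -3.84735916e-04, -1.31290330e-03,  3.30344263e-07]), 'joint_torque': array([ 2.61417743e-03, -6.24545217e+01,  2.58301408e-02, -3.90718853e+01,
       -6.11726311e-02,  3.66338622e-02,  1.75604828e-05]), 'ee_pos': array([ 0.19991454, -0.59180716,  0.22185481]), 'eef_rot': array([ 9.86761911e-01,  1.62174438e-01, -1.32990665e-04, -6.04234990e-04]), 'ft_force': array([ 0.43833569, -0.83625393,  0.48555451]), 'torque': array([-0.06690797,  0.01825057,  0.00992121]), 'grip_force': 0.0, 'width': 0.08653296522428132}
```

View pics/scene0.png

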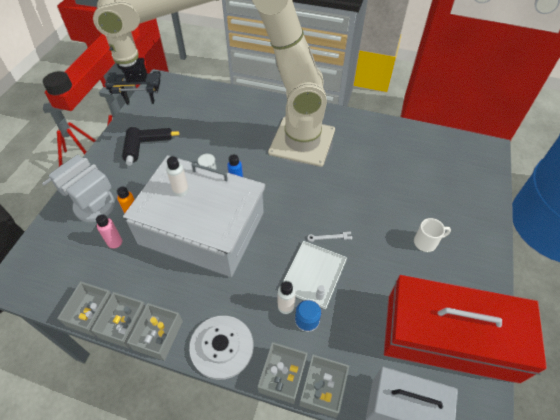

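View pics/top0.png

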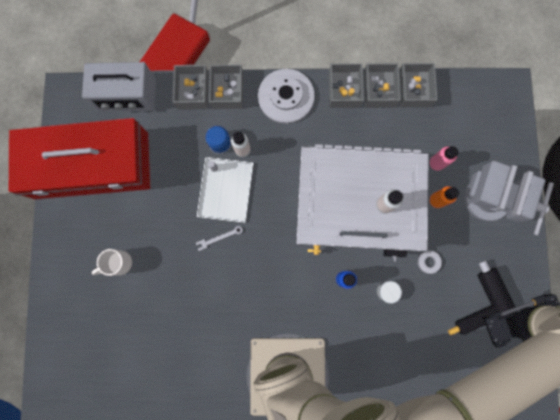

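The scene view shows the white can on the lid at (177,177), the tray at (313,273), and the handle at (210,172). In the top view the can's cap is at about (396,197), the handle bar at (342–388,235), the tray's centre at (226,190), and the socket at its upper left. I'll take one enlarged crop for precise pixels.

Run:
```python
from h import *
t=cv2.imread('pics/top0.png'); s=cv2.imread('pics/scene0.png')
a=cv2.resize(t[130:265,285:440],None,fx=3,fy=3,interpolation=cv2.INTER_CUBIC)
b=cv2.resize(s[145:245,120:230],None,fx=3,fy=3,interpolation=cv2.INTER_CUBIC)
c=np.zeros((410,800,3),np.uint8); c[:a.shape[0],:a.shape[1]]=a; c[:300,468:798]=b
cv2.imwrite('pics/crop.png',c)
c=cam('top'); d=cam('scene')
for n,p in dict(fl=(297,244),fr=(427,249),bl=(303,147),br=(428,152)).items(): print(n,onz(c,*p,.174))
for n,p in dict(fl=(197,217),fr=(249,221),bl=(204,158),br=(253,161)).items(): print('tray',n,onz(c,*p,.014))
print('h',onz(c,341,234,.215),onz(c,389,236,.215)); print('cap',onz(c,396.5,196.5,.324),onz(d,173,160.5,.324))
# cap top blob dark in each image
for nm,k,(x0,y0,x1,y1) in (('top',c,(376,180,410,215)),('scene',d,(163,150,186,175))):
    g=cv2.cvtColor(k['image'],cv2.COLOR_BGR2GRAY)[y0:y1,x0:x1]; m=(g<60).astype(np.uint8)
    n,l,st,ce=cv2.connectedComponentsWithStats(m); i=1+st[1:,4].argmax(); print(nm,st[i],ce[i]+[x0,y0],onz(k,*(ce[i]+[x0,y0]),.315))
```

```text
fl [ 0.4034 -0.0295  0.174 ]
fr [ 0.387  -0.4015  0.174 ]
bl [ 0.69  -0.05   0.174]
br [ 0.6725 -0.4191  0.174 ]
tray fl [0.5023 0.2919 0.014 ]
tray fr [0.4884 0.1218 0.014 ]
tray bl [0.6999 0.2732 0.014 ]
tray br [0.6883 0.1098 0.014 ]
h [ 0.4281 -0.1513  0.215 ] [ 0.4218 -0.2847  0.215 ]
cap [ 0.515  -0.2834  0.324 ] [ 0.517  -0.2796  0.324 ]
top [ 13  11  13  12 121] [395.18181818 196.81818182] [ 0.5157 -0.2822  0.315 ]
scene [ 5  7 10 12 99] [172.33333333 162.70707071] [ 0.5188 -0.283   0.315 ]
```

View pics/crop.png

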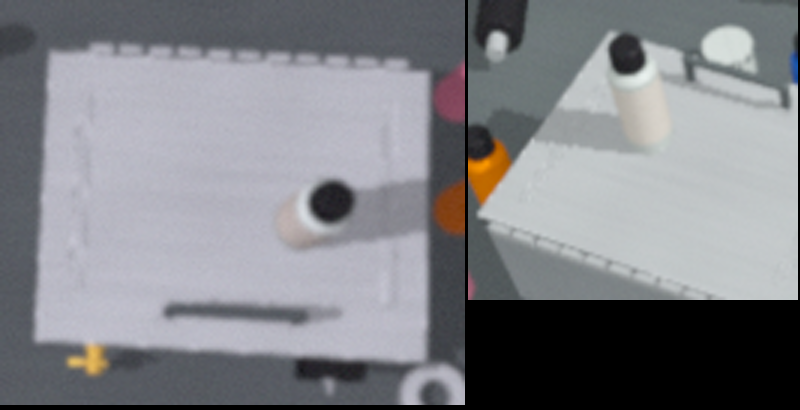

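The crop shows the bar from about (340,234) to (387,235) in full-image pixels, with the cap top at about (395,197). The two views agree on the can at (0.517, -0.282). The lid comes out at 0.372 × 0.287, which fits the given size, with yaw about -0.058. I get the handle at (0.428, -0.217) and the tray centre at (0.595, 0.199). Next I raise, turn and go above the can.

{"op": "move_arm", "data": {"targets": [[[0,0,-2.5],[0,0,-0.17],100],[[0,0,-2.5],[0,0,-0.17],100],[[0,0,-2.5],[0,0,-0.17],100],[[0,0,-2.5],[0,0,-0.17],100],[[0,0,-2.5],[0,0,-0.17],100],[[0,0,-2.5],[0,0,-0.17],100],[[0,0,-2.5],[0,0,-0.17],100],[[4.1,3.7,0],[0,0,0],100],[[4.1,3.7,0],[0,0,0],100],[[4.1,3.7,0],[0,0,0],100],[[4.1,3.7,0],[0,0,0],100],[[4.1,3.7,0],[0,0,0],100],[[4.1,3.7,0],[0,0,0],100],[[4.1,3.7,0],[0,0,0],100],[[4.1,3.7,0],[0,0,0],100],[[0,0,0],[0,0,0],100],[[0,0,0],[0,0,0],100]], "grip_force": 20}}

```text
time: 2.33
ee_pos: [0.5134, -0.2813, 0.3973]
eef_rot: [0.726, 0.687, -0.0, -0.0]
ft_force: [-1.5, -0.3, 0.2]
width: 0.0869
grip_force: 0.0
```

Run:
```python
from h import *
from scipy.spatial.transform import Rotation as R
s=r.read_state(); print(s['time'],s['ee_pos'],R.from_quat(s['eef_rot']).as_matrix().round(3),s['joint_positions'].round(2))
c=cam('scene'); t=cam('top')
a=cv2.resize(c['image'][60:240,80:280],(400,360)); b=cv2.resize(t['image'][130:310,300:500],(400,360))
cv2.imwrite('pics/above.png',np.hstack([a,b]))
```

```text
2.325 [ 0.51338417 -0.28130143  0.39732007] [[ 0.055  0.998 -0.001]
 [ 0.998 -0.055 -0.   ]
 [-0.    -0.001 -1.   ]] [ 0.8   0.25 -0.48  1.22  0.12  1.69  0.29]
```

View pics/above.png

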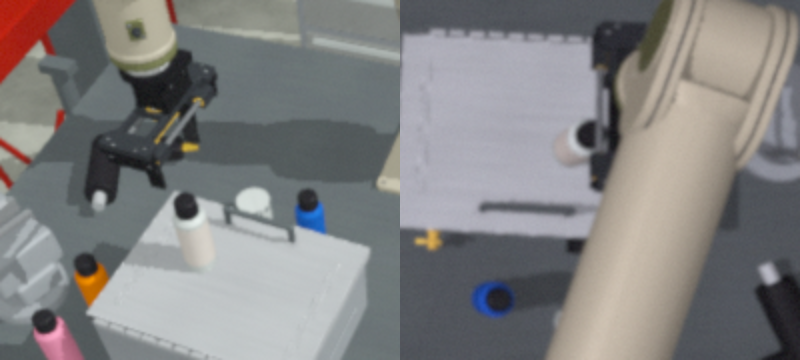

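The pictures show the gripper above the can, with its finger tips at about (159,152) and (176,135) in the scene view. I'll check that by projection and estimate the can position more carefully.

Run:
```python
from h import *
d=cam('scene');c=cam('top'); P=r.read_state()['ee_pos']
print(proj(d,P),'tips',proj(d,P+[.05,0,0]),proj(d,P-[.05,0,0]))
for z in(.174,.284,.294,.324): print(z,proj(d,(.517,-.282,z)),proj(c,(.517,-.282,z)))
g=cv2.cvtColor(d['image'],cv2.COLOR_BGR2GRAY); print(g[150:200,160:192:2])
```

```text
[167.8 141.8] tips [160.  153.8] [175.3 130.4]
0.174 [181.4 191.5] [383.7 204.3]
0.284 [174.9 169.2] [392.4 198.2]
0.294 [174.2 167. ] [393.2 197.6]
0.324 [172.3 160.3] [395.9 195.8]
[[ 31  87 114 114 114 110 110 113 114 113 113 113 115 113 114 113]
 [ 29  69 114 116 112 113 112 115 112 114 114 114 115 117 115 115]
 [ 32  61 111 114 113 109 111 114 114 113 113 115 116 116 116 116]
 [ 60  70 111 114 113 112 114 115 116 115 113 114 113 114 116 115]
 [ 96  93 114 116 117 115 111 114 113 115 116 115 113 112 114 116]
 [114 110 112 131 147 117 100 108 113 113 115 114 116 115 114 115]
 [115 113 114 154 172 107  69  90 105 112 114 115 116 113 116 116]
 [115 115 119 175 155  61  50  58  84 120 115 114 115 114 116 115]
 [115 116 135 187  98  46  44  44  66 139 129 119 115 114 114 115]
 [115 117 163 178  57  45  43  46  58 161 168 146 121 120 114 115]
 [113 125 185 165  44  45  47  45  56 160 195 181 160 144 125 113]
 [115 140 195 151  43  49  48  49  55 134 197 198 192 180 169 126]
 [116 167 197 161  43  44  46  55  53 100 195 199 198 197 196 165]
 [126 188 199 173  42  47  49  58  44  80 198 
[... 1733 characters left out ...]
 192 202 209 211 205 194 196]
 [157 159 158 159 158 159 162 174 181 189 202 208 208 201 196 195]
 [161 160 158 157 159 160 159 172 180 189 199 207 204 200 195 196]
 [162 160 161 158 158 159 159 166 176 185 196 201 201 199 194 196]
 [163 161 162 161 160 161 157 162 169 177 188 195 201 198 196 196]
 [184 166 165 165 164 160 161 162 166 173 184 192 204 193 194 196]
 [198 186 184 186 185 167 164 165 168 171 181 192 198 195 194 193]
 [198 197 196 196 198 186 186 184 185 185 182 194 193 194 194 193]
 [197 198 198 199 198 198 197 198 196 194 191 195 194 193 193 193]
 [199 197 197 198 197 198 199 199 196 198 196 196 195 194 193 193]
 [198 198 199 198 197 196 196 197 197 197 196 197 195 196 196 193]]
```

The projection matches the tips, so the can position holds. I'll shift 3.5 mm, descend to grasp at about 103 mm up the can, and close.

{"op": "move_arm", "data": {"targets": [[[0,0.35,0],[0,0,0],100],[[0,0,3],[0,0,0],100],[[0,0,3],[0,0,0],100],[[0,0,3],[0,0,0],100],[[0,0,2.5],[0,0,0],100],[[0,0,1.4],[0,0,0],100],[[0,0,0.9],[0,0,0],100],[[0,0,0],[0,0,0],100],[[0,0,0],[0,0,50],50]], "grip_force": 20}}

```text
time: 3.65
ee_pos: [0.5175, -0.2813, 0.2605]
eef_rot: [0.788, 0.615, 0.0, 0.001]
ft_force: [0.1, 0.2, 1.0]
width: 0.0826
grip_force: 0.0
```

I made a typo in that last row: the turn field held 50. The turn was capped at 10.7°, and the fingers hadn't touched the can. I'll turn back with the fingers open, then grip.

{"op": "move_arm", "data": {"targets": [[[0,0,0],[0,0,-0.185],100],[[0,0,0],[0,0,0],100]]}}

```text
time: 3.9
ee_pos: [0.5175, -0.2812, 0.2605]
eef_rot: [0.727, 0.686, 0.0, 0.001]
ft_force: [0.2, -0.2, 0.1]
width: 0.0866
grip_force: 0.0
```

{"op": "move_arm", "data": {"targets": [[[0,0,0.1],[0,0,0],30],[[0,0,0],[0,0,0],30],[[0,0,0],[0,0,0],30],[[0,0,0],[0,0,0],30],[[0,0,0],[0,0,0],30]], "grip_force": 20}}

```text
time: 4.53
ee_pos: [0.517, -0.2811, 0.2586]
eef_rot: [0.727, 0.686, -0.0, -0.0]
ft_force: [-0.7, -0.3, 0.6]
width: 0.0511
grip_force: 20.0
```

{"op": "move_arm", "data": {"targets": [[[0,0,-1],[0,0,0],30],[[0,0,-2.5],[0,0,0],30],[[0,0,-3],[0,0,0],30],[[0,0,-2.5],[0,0,0],30],[[2,0.2,0],[0,0,0],30],[[4,0.4,0],[0,0,0],30],[[4,0.4,0],[0,0,0],30],[[4,0.4,0],[0,0,0],30],[[4,0.4,0],[0,0,0],30],[[4,0.4,0],[0,0,0],30],[[4,0.4,0],[0,0,0],30],[[4,0.4,0],[0,0,0],30],[[4,0.5,0],[0,0,0],30],[[4,0.5,0],[0,0,0],30],[[4,0.5,0],[0,0,0],30],[[4,0.5,0],[0,0,0],30],[[2.3,0.3,0],[0,0,0],30],[[0,0,0],[0,0,0],30],[[0,0,0],[0,0,0],30]]}}

```text
time: 6.9
ee_pos: [0.5974, 0.1978, 0.3481]
eef_rot: [0.727, 0.687, -0.0, 0.0]
ft_force: [-0.1, -1.1, -2.5]
width: 0.0511
grip_force: 20.0
```

Run:
```python
from h import *
c=cam('scene'); t=cam('top'); s=r.read_state(); print(s['time'],s['ee_pos'],s['eef_rot'],s['ft_force'],s['joint_positions'].round(2))
a=cv2.resize(c['image'][150:350,200:400],(400,400)); b=cv2.resize(t['image'][100:300,150:350],(400,400))
cv2.imwrite('pics/tray.png',np.hstack([a,b]))
for p in ((.595,.199,.003),(.70,.273,.014),(.49,.122,.014),(.502,.292,.014),(.688,.11,.014)): print(p,proj(c,p))
```

```text
7.0 [0.59779654 0.1970284  0.34844052] [ 7.27607100e-01  6.85993981e-01 -2.67856791e-04  3.07160257e-04] [-0.72373046 -0.3538939  -2.8700507 ] [ 0.12  0.4  -0.74  1.19  0.27  1.64 -0.62]
(0.595, 0.199, 0.003) [312.7 274.5]
(0.7, 0.273, 0.014) [327.4 307.4]
(0.49, 0.122, 0.014) [299.1 241.4]
(0.502, 0.292, 0.014) [346.4 256.8]
(0.688, 0.11, 0.014) [279.  290.1]
```

View pics/tray.png

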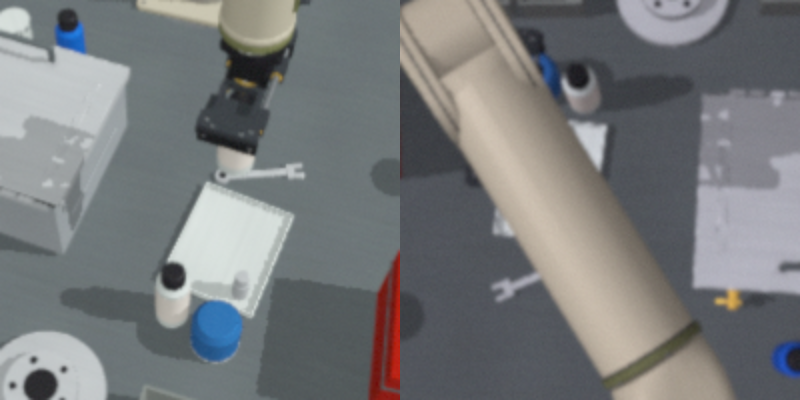

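The scene view shows the can held above the tray. The tray corners at (346,256) and (324,306) match the projected ones. The socket at about (320,292) and the spare can at (286,290) are clear. Lowering, with the last part slow.

{"op": "move_arm", "data": {"targets": [[[0,-0.4,1],[0,0,0],30],[[0,0,3],[0,0,0],30],[[0,0,4],[0,0,0],30],[[0,0,4],[0,0,0],30],[[0,0,4],[0,0,0],30],[[0,0,4],[0,0,0],30],[[0,0,3],[0,0,0],30],[[0,0,1.5],[0,0,0],30],[[0,0,0.5],[0,0,0],30],[[0,0,0],[0,0,0],30],[[0,0,0],[0,0,0],30]]}}

```text
time: 8.38
ee_pos: [0.5944, 0.1986, 0.0997]
eef_rot: [0.727, 0.686, 0.001, 0.0]
ft_force: [-0.7, -0.6, -1.3]
width: 0.0516
grip_force: 20.0
```

12 mm to go.

{"op": "move_arm", "data": {"targets": [[[0,0,0.4],[0,0,0],30],[[0,0,0.3],[0,0,0],30],[[0,0,0.2],[0,0,0],30],[[0,0,0.1],[0,0,0],30],[[0,0,0],[0,0,0],30],[[0,0,0],[0,0,0],30]]}}

```text
time: 9.12
ee_pos: [0.5939, 0.1983, 0.0886]
eef_rot: [0.727, 0.686, 0.0, 0.0]
ft_force: [0.0, -1.1, -2.5]
width: 0.0516
grip_force: 20.0
```

{"op": "move_arm", "data": {"targets": [[[0,0,0.05],[0,0,0],30],[[0,0,0.05],[0,0,0],30],[[0,0,0],[0,0,0],30]]}}

```text
time: 9.5
ee_pos: [0.5939, 0.1983, 0.0877]
eef_rot: [0.727, 0.687, 0.0, 0.0]
ft_force: [-1.3, -0.1, -1.0]
width: 0.0515
grip_force: 20.0
```

{"op": "move_arm", "data": {"targets": [[[0,0,0.05],[0,0,0],30],[[0,0,0.05],[0,0,0],30],[[0,0,0],[0,0,0],30]]}}

```text
time: 9.88
ee_pos: [0.594, 0.1987, 0.0876]
eef_rot: [0.727, 0.687, 0.0, 0.0]
ft_force: [-2.7, -0.4, 8.2]
width: 0.0513
grip_force: 20.0
```

Contact: the force rose to +8 N with the height unchanged. Releasing and rising.

{"op": "move_arm", "data": {"targets": [[[0,0,-0.05],[0,0,0],60],[[0,0,0],[0,0,0],75],[[0,0,0],[0,0,0],90],[[0,0,0],[0,0,0],100],[[0,0,0],[0,0,0],100],[[0,0,0],[0,0,0],100],[[0,0,-1],[0,0,0],100],[[0,0,-3],[0,0,0],100],[[0,0,-4],[0,0,0],100],[[0,0,-4],[0,0,0],100],[[0,0,-4],[0,0,0],100],[[0,0,-4],[0,0,0],100],[[0,0,-4],[0,0,0],100],[[0,0,0],[0,0,0],100]]}}

```text
time: 11.62
ee_pos: [0.5945, 0.1993, 0.3313]
eef_rot: [0.727, 0.687, 0.003, 0.001]
ft_force: [-0.3, 0.4, -0.3]
width: 0.0869
grip_force: 0.0
```

{"op": "move_arm", "data": {"targets": [[[-2,-0.7,0],[0,0,0],100],[[-4,-1.35,0],[0,0,0],100],[[-4,-1.35,0],[0,0,0],100],[[-4,-1.35,0],[0,0,0],100],[[-4,-1.35,0],[0,0,0],100],[[-4,-1.35,0],[0,0,0],100],[[-4,-1.35,0],[0,0,0],100],[[-4,-1.35,0],[0,0,0],100],[[-4,-1.35,0],[0,0,0],100],[[-4,-1.35,0],[0,0,0],100],[[-4,-1.35,0],[0,0,0],100],[[-0.4,-0.1,0],[0,0,0],100],[[0,0,2],[0,0,0],100],[[0,0,2],[0,0,0],100],[[0,0,2],[0,0,0],100],[[0,0,2],[0,0,0],100],[[0,0,0],[0,0,0],100],[[0,0,0],[0,0,0],100]]}}

```text
time: 13.88
ee_pos: [0.4271, -0.2164, 0.2479]
eef_rot: [0.727, 0.687, 0.0, 0.0]
ft_force: [-0.8, -0.4, 0.2]
width: 0.087
grip_force: 0.0
```

Run:
```python
from h import *
c=cam('scene'); t=cam('top'); s=r.read_state(); P=s['ee_pos']; print(s['time'],P,s['eef_rot'],s['joint_positions'].round(2))
a=cv2.resize(c['image'][110:230,150:270],(400,400),interpolation=cv2.INTER_CUBIC); b=cv2.resize(c['image'][200:340,240:380],(400,400))
cv2.imwrite('pics/handle.png',np.hstack([a,b]))
print(proj(c,P),proj(c,P+[.05,0,0]),proj(c,P-[.05,0,0]),'bar',[proj(c,(.428+.056*k*.055,-.217+.056*k,.209)) for k in(-1,0,1)])
print('can',proj(c,(.594,.1985,.003)),proj(c,(.594,.1985,.153)))
```

```text
13.975 [ 0.4271942  -0.21672942  0.24802344] [7.27039247e-01 6.86595486e-01 2.28218649e-04 7.21082304e-04] [ 0.82  0.02 -0.44  1.77  0.01  1.35  0.31]
[207.  161.3] [200.9 172.3] [212.9 150.8] bar [array([193.5, 165.2]), array([208.5, 169.5]), array([223.7, 173.9])]
can [312.7 274.2] [316.  250.9]
```

View pics/handle.png

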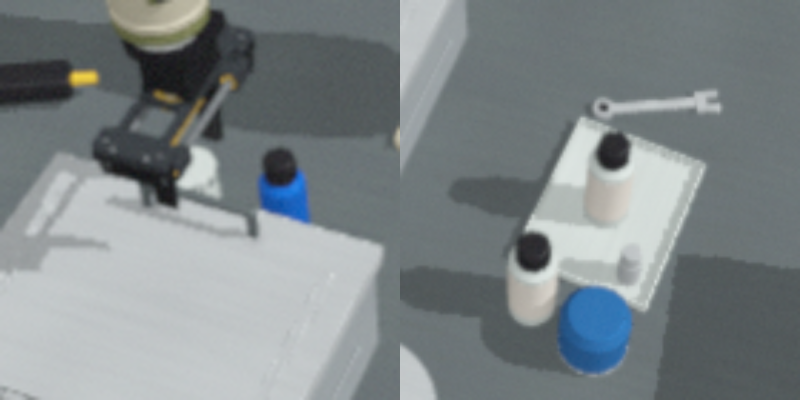

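The can stands upright mid-tray and the fingers straddle the bar. The bar's right end at about (226,174) fits the prediction. Descending and closing gently first.

{"op": "move_arm", "data": {"targets": [[[0,0.1,1.5],[0,0,0],100],[[0,0,2],[0,0,0],100],[[0,0,1.5],[0,0,0],100],[[0,0,0.8],[0,0,0],100],[[0,0,0],[0,0,0],50],[[0,0,0],[0,0,0],30],[[0,0,0],[0,0,0],15],[[0,0,0],[0,0,0],0],[[0,0,0],[0,0,0],0],[[0,0,0],[0,0,0],0],[[0,0,0],[0,0,0],0]], "grip_force": 8}}

```text
time: 15.35
ee_pos: [0.4277, -0.2169, 0.1891]
eef_rot: [0.727, 0.687, -0.0, 0.0]
ft_force: [-0.7, 0.2, 0.4]
width: 0.0249
grip_force: 0.0
```

{"op": "move_arm", "data": {"targets": [[[0,0,0],[0,0,0],0],[[0,0,0],[0,0,0],0],[[0,0,0],[0,0,0],0],[[0,0,0],[0,0,0],0]]}}

```text
time: 15.85
ee_pos: [0.4273, -0.2169, 0.189]
eef_rot: [0.727, 0.686, -0.0, -0.0]
ft_force: [-4.5, 1.4, 2.7]
width: 0.0114
grip_force: 8.0
```

{"op": "move_arm", "data": {"targets": [[[0,-0.1,0],[0,0,0],0],[[0,0,0],[0,0,0],0],[[0,0,0],[0,0,0],0]], "grip_force": 55}}

```text
time: 16.23
ee_pos: [0.4272, -0.2168, 0.189]
eef_rot: [0.727, 0.687, 0.0, 0.0]
ft_force: [3.9, -0.9, -4.7]
width: 0.0105
grip_force: 55.0
```

The bar is gripped (width 10.5 mm). The arm's stiffness is about 8 N/mm, so I'll pull in small steps along the lid's arc.

{"op": "move_arm", "data": {"targets": [[[0,0.002,-0.03],[0.0012,0,0],0],[[0,0.002,-0.03],[0.0012,0,0],0],[[0,0.002,-0.03],[0.0012,0,0],0],[[0,0.002,-0.03],[0.0012,0,0],0],[[0,0.002,-0.03],[0.0012,0,0],0],[[0,0.002,-0.03],[0.0012,0,0],0]]}}

```text
time: 16.98
ee_pos: [0.4271, -0.2168, 0.1893]
eef_rot: [0.727, 0.687, -0.002, -0.003]
ft_force: [10.5, -4.2, -20.8]
width: 0.0103
grip_force: 54.8
```

{"op": "move_arm", "data": {"targets": [[[0,0.03,-0.02],[0.0008,0,0],0],[[0,0.03,-0.02],[0.0008,0,0],0],[[0,0.02,-0.02],[0.0008,0,0],0],[[0,0.002,-0.02],[0.0008,0,0],0]]}}

```text
time: 17.48
ee_pos: [0.427, -0.2167, 0.1895]
eef_rot: [0.727, 0.686, -0.004, -0.005]
ft_force: [7.6, -3.6, -20.5]
width: 0.0103
grip_force: 54.8
```

{"op": "move_arm", "data": {"targets": [[[0,0.02,-0.02],[0.0008,0,0],0],[[0,0.02,-0.02],[0.0008,0,0],0],[[0,0.002,-0.02],[0.0008,0,0],0]]}}

```text
time: 17.85
ee_pos: [0.4271, -0.2167, 0.19]
eef_rot: [0.727, 0.686, -0.005, -0.006]
ft_force: [5.8, -3.1, -19.0]
width: 0.0105
grip_force: 54.8
```

Run:
```python
from h import *
from scipy.spatial.transform import Rotation as R
s=r.read_state(); print(s['time'],s['ee_pos'],R.from_quat(s['eef_rot']).as_matrix().round(4),s['ft_force'],s['torque'],s['width'])
```

```text
17.85 [ 0.42705484 -0.21673101  0.18995214] [[ 0.0577  0.9982 -0.0154]
 [ 0.9983 -0.0576  0.0022]
 [ 0.0013 -0.0155 -0.9999]] [  5.79053714  -3.08402982 -18.97237095] [-0.79882001 -1.51469574 -0.04361476] 0.010529040435879766
```

{"op": "move_arm", "data": {"targets": [[[0,0.01,-0.03],[0,0,0],0],[[0,0.01,-0.03],[0,0,0],0],[[0,0.01,-0.03],[0,0,0],0]]}}

```text
time: 18.23
ee_pos: [0.4272, -0.2167, 0.1909]
eef_rot: [0.727, 0.686, -0.005, -0.006]
ft_force: [4.5, -2.8, -19.7]
width: 0.01
grip_force: 54.8
```

{"op": "move_arm", "data": {"targets": [[[0,0.005,-0.03],[0,0,0],0],[[0,0.005,-0.03],[0,0,0],0],[[0,0.005,-0.03],[0,0,0],0],[[0,0,0],[0,0,0],0]]}}

```text
time: 18.73
ee_pos: [0.4277, -0.2168, 0.1933]
eef_rot: [0.727, 0.686, -0.005, -0.006]
ft_force: [-0.3, -1.0, -9.9]
width: 0.0107
grip_force: 54.9
```

The seal is giving: the force is down to 10 N and the bar has risen 4.3 mm, under control.

{"op": "move_arm", "data": {"targets": [[[0,0.004,-0.03],[0,0,0],0],[[0,0.004,-0.03],[0.0005,0,0],0],[[0,0.004,-0.04],[0.001,0,0],0],[[0,0.004,-0.05],[0.0015,0,0],0],[[0,0.004,-0.05],[0.0019,0,0],0],[[0,0.004,-0.05],[0.0019,0,0],0],[[0,0.004,-0.05],[0.0019,0,0],0],[[0,0,0],[0,0,0],0]]}}

```text
time: 19.73
ee_pos: [0.4285, -0.2169, 0.1988]
eef_rot: [0.727, 0.686, -0.008, -0.008]
ft_force: [-10.1, 1.8, 6.2]
width: 0.0103
grip_force: 55.0
```

Run:
```python
from h import *
from scipy.spatial.transform import Rotation as R
s=r.read_state(); print(s['time'],s['ee_pos'],R.from_quat(s['eef_rot']).as_matrix().round(4)[:,2],s['ft_force'],s['torque'],s['width'])
```

```text
19.725 [ 0.42853068 -0.2169312   0.19876422] [-2.180e-02  4.000e-04 -9.998e-01] [-10.07207357   1.82032648   6.18664691] [ 0.47177963  2.11051051 -0.0342806 ] 0.010327036146236038
```

The tool's tilt (0.022) lags the lid's (~0.038). I'll catch up on tilt, then keep rising along the arc.

{"op": "move_arm", "data": {"targets": [[[0,0,0],[0.005,0,0],0],[[0,0,0],[0.005,0,0],0],[[0,0,0],[0.005,0,0],0],[[0,0,0],[0,0,0],0]]}}

```text
time: 20.23
ee_pos: [0.4282, -0.2169, 0.1987]
eef_rot: [0.727, 0.686, -0.013, -0.013]
ft_force: [-12.4, 2.9, 7.8]
width: 0.0103
grip_force: 55.1
```

Run:
```python
from h import *
from scipy.spatial.transform import Rotation as R
s=r.read_state(); print(s['time'],s['ee_pos'],R.from_quat(s['eef_rot']).as_matrix().round(4)[:,2],s['ft_force'],s['torque'],s['width'])
```

```text
20.225 [ 0.42821338 -0.21694079  0.19873516] [-0.0376  0.0013 -0.9993] [-12.37473592   2.85219121   7.77341111] [ 0.50160573  2.40329116 -0.06115094] 0.010281805132927684
```

The lid sits on the seal's spring at about 1 cm and pushes the tool up, and my x command is about 1.5 mm too far back. I'll ease that and go on up slowly.

{"op": "move_arm", "data": {"targets": [[[0,-0.05,-0.03],[0.0015,0,0],0],[[0,-0.05,-0.04],[0.0019,0,0],0],[[0,-0.04,-0.05],[0.0019,0,0],0],[[0,0.003,-0.05],[0.0019,0,0],0],[[0,0.003,-0.05],[0.0019,0,0],0],[[0,0.003,-0.05],[0.0019,0,0],0],[[0,0,0],[0,0,0],0]]}}

```text
time: 21.1
ee_pos: [0.4281, -0.2169, 0.1999]
eef_rot: [0.727, 0.686, -0.016, -0.017]
ft_force: [2.6, -0.2, -4.1]
width: 0.0106
grip_force: 55.0
```

Run:
```python
from h import *
from scipy.spatial.transform import Rotation as R
s=r.read_state(); print(s['time'],s['ee_pos'],R.from_quat(s['eef_rot']).as_matrix().round(4)[:,2],s['ft_force'],s['torque'],s['width'])
```

```text
21.1 [ 0.42811944 -0.21685325  0.19990213] [-0.0465  0.0025 -0.9989] [ 2.58684896 -0.24525427 -4.07137583] [-0.22270265 -0.88690847 -0.06257714] 0.010588863578162315
```

Now just the weight: -4 N at 10.9 mm. Continuing along the arc.

{"op": "move_arm", "data": {"targets": [[[0,0.005,-0.07],[0.0026,0,0],0],[[0,0.005,-0.07],[0.0026,0,0],0],[[0,0.005,-0.07],[0.0026,0,0],0],[[0,0.005,-0.07],[0.0026,0,0],0],[[0,0.005,-0.07],[0.0026,0,0],0],[[0,0.005,-0.07],[0.0026,0,0],0],[[0,0.005,-0.07],[0.0026,0,0],0],[[0,0.005,-0.07],[0.0026,0,0],0],[[0,0.005,-0.07],[0.0026,0,0],0],[[0,0.005,-0.07],[0.0026,0,0],0],[[0,0.005,-0.07],[0.0026,0,0],0],[[0,0.005,-0.07],[0.0026,0,0],0],[[0,0.005,-0.07],[0.0026,0,0],0],[[0,0.005,-0.07],[0.0026,0,0],0],[[0,0.005,-0.07],[0.0026,0,0],0],[[0,0.005,-0.07],[0.0026,0,0],0],[[0,0.005,-0.07],[0.0026,0,0],0],[[0,0.005,-0.07],[0.0026,0,0],0],[[0,0,0],[0,0,0],0],[[0,0,0],[0,0,0],0]]}}

```text
time: 23.6
ee_pos: [0.4298, -0.217, 0.2124]
eef_rot: [0.726, 0.686, -0.032, -0.034]
ft_force: [5.2, -1.9, -5.6]
width: 0.0101
grip_force: 55.0
```

Run:
```python
from h import *
from scipy.spatial.transform import Rotation as R
s=r.read_state(); print(s['time'],s['ee_pos'],R.from_quat(s['eef_rot']).as_matrix().round(4)[:,2],s['ft_force'],s['torque'],s['width'])
c=cam('scene'); t=cam('top')
a=cv2.resize(c['image'][120:270,110:280],(400,353),interpolation=cv2.INTER_CUBIC); b=cv2.resize(t['image'][130:280,285:455],(400,353),interpolation=cv2.INTER_CUBIC)
cv2.imwrite('pics/lid.png',np.hstack([a,b]))
# lid front corners: shut vs 3 cm open
for f in((.403,-.030),(.387,-.402)): print([proj(c,(f[0],f[1],z)) for z in(.174,.204)])
```

```text
23.6 [ 0.42982139 -0.21697687  0.21235337] [-0.0932  0.0052 -0.9956] [ 5.19006303 -1.9069752  -5.64646894] [-0.29270065 -1.42566213 -0.03258048] 0.010143851799074568
[array([264.3, 183.5]), array([264. , 177.6])]
[array([166.2, 156.5]), array([164.4, 150.6])]
```

View pics/lid.png

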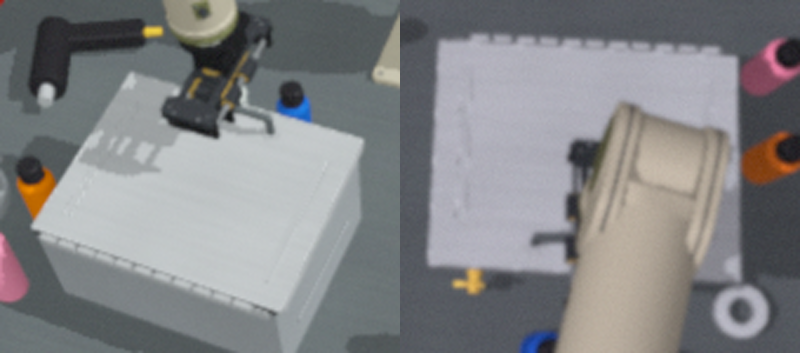

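The lid is visibly raised. Its front corners at about (264.3,178.6) and (167.4,151.0) put the gap near 2.6 cm, matching the 23.4 mm bar rise. I need about 3 mm more.

{"op": "move_arm", "data": {"targets": [[[0,0.02,-0.07],[0.0025,0,0],0],[[0,0.02,-0.07],[0.0025,0,0],0],[[0,0.01,-0.07],[0.0025,0,0],0],[[0,0.01,-0.07],[0.0025,0,0],0],[[0,0,-0.04],[0,0,0],0],[[0,0,0],[0,0,0],0],[[0,0,0],[0,0,0],0],[[0,0,0],[0,0,0],0]]}}

```text
time: 24.7
ee_pos: [0.4303, -0.217, 0.2154]
eef_rot: [0.726, 0.686, -0.036, -0.038]
ft_force: [3.7, -1.5, -5.4]
width: 0.0102
grip_force: 55.0
```

Run:
```python
from h import *
s=r.read_state(); print(s['time'],s['ee_pos'],s['ft_force'],s['torque'],s['width'],abs(s['joint_vel']).max())
c=cam('scene'); 
f=lambda x0,y0,w: cv2.resize(c['image'][y0:y0+w,x0:x0+w],(400,400),interpolation=cv2.INTER_CUBIC)
cv2.imwrite('pics/fin.png',np.hstack([f(160,135,110),f(210,200,160)]))
```

```text
24.7 [ 0.43034455 -0.21701266  0.21543307] [ 3.69410328 -1.46956899 -5.44700568] [-0.22428699 -1.22488859  0.05850791] 0.010151919342981692 0.0022897706716881383
```

View pics/fin.png

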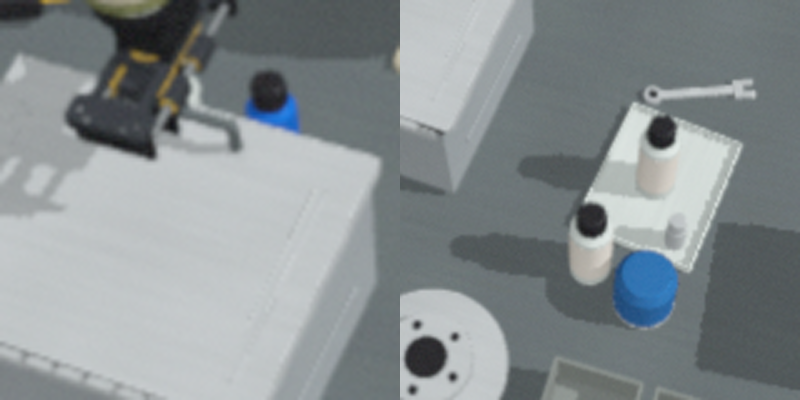

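The lid corner is at (264.5,177.6), exactly the 3 cm prediction. The can is upright in the tray and everything else is untouched.

```bash
python3 -c "from bench import r; print(r.close_job())"
```

```text
the job is handed in; nothing more can be done
None
```

The job is handed in: the can stands upright in the drip tray, the seal gave without the lid flying up, and the gripper is holding the front edge about 3 cm open, with the things near the tray looking undisturbed in the last picture.

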